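# Hold the recipe clip open over the new card

## Robot

A 6-joint arm with a two-finger parallel gripper is mounted at the origin on a cart in front of the work surface, level with it; the furniture and walls round the work are solid. World frame = base frame: x ahead of the robot, y to its left, z up, the work surface at z = 0. Lengths are in m, angles in rad, forces in N, time in s.
With the tool pointing down it reaches from about 0.35 to 0.85 m from the base axis. Payload 8.1 kg.
Tool frame: the origin (TCP) lies at the very end of the fingers, on their centre line; the grasp point (between the pads) lies 19 mm behind it; z points along the fingers, y is the line along which they close (so a half turn about z gives the same grasp; the last joint's range is limited). The gripper opens to 85 mm and grips with 20 to 120 N. Pads are 22 mm wide; open, the fingers measure 114 mm over their backs; the gripper's body (76 mm by 85 mm) begins 54 mm behind the grasp point. The pads swing forward as they close: fully open they stand 13 mm farther back than shut.
Start: joints at [1.216, 0.13, 1.488, -0, 1.523, -0.085], TCP at [0.16, 0.578, 0.231] pointing down, gripper open.
Joint ranges: [-2.96, 2.96], [-0.89, 2.26], [0.02, 2.5], [-1.34, 4.48], [0, 2.73], [-2.66, 2.66]. Speed limits (rad/s): [2.39, 2.39, 2.79, 3.14, 3.14, 3.14].

## Interface

Orientations are given as a unit quaternion [x, y, z, w].
In Python, from workcell import state, vision, hand_in gives the robot as it stands.
- The arm moves only by the tool send_rows, never from a script. Its argument "increments" is a list of rows, each an object with "translation": the shift along the tool's x, y, z in cm, a list of three; "yaw": the turn about the tool's z in rad. A call has 1 to 12 rows; each row is the pose to reach, as a shift and turn from the pose commanded when the call began, along the tool's axes at that moment; what a row does not reach only later rows make up. A row lasts 1/10 s, in which the tool goes at most 50 mm and 8.59 degrees, less where a joint would pass 70% of its speed; a pose out of reach is approached as far as the arm can. A call with a gripper value outside its range is refused whole. "claw" is the finger opening in cm, from 0 to 8.54, set as the call begins (left out, the last holds). The fingers move at their own pace and stop on an object; the grip force is fixed at half the most. Time passes only in rows, so rows that repeat a pose let the fingers close. It gives the time, the measured TCP pose, the force, the opening and the grip force at its end, in the units of the state.
- state(): the state, without advancing time (a new reading comes with each control period).
- vision.read_camera(name): name is "scene" or "side" or "wrist"; returns a dict with "color" (400x640x3 uint8, red, green, blue), "fx", "fy", "cx", "cy" (pixels), "world_to_cam" (4x4, takes a point from world to camera coordinates); the wrist camera has in their place "hand_eye" (4x4, takes a point from camera to tool coordinates, whose origin is the TCP and whose axes are the flange's). Camera axes: x right, y up, looking along -z (the intrinsics and any distortion apply to the point x, -y, -z); pixel columns grow to the right and rows downward; lengths in m; the calibration is good to about 2 mm. A picture is of the moment at which its call begins: read the wrist's pose just before it. There is no depth.
- hand_in(): hands the job in; it is judged then, once.
The state is a dict: "time_s": time; "joint_pos": joint angles; "joint_velocities": joint speeds; "tau": joint torques, N m; "position": TCP position; "orientation": TCP orientation; "contact_force": force on the tool from outside, world axes, zero at the start; "moment": the same for the moment, N m; "finger_gap": finger opening in m; "grasp_force": force on a finger pad.
Only numpy, scipy, OpenCV 4.12 (cv2) and the standard library are available. Lean on these libraries where they do the work, as an engineer would, in place of code of your own. Each camera call takes 0.05 s, during which the arm holds its last target. There are 200 camera calls.

## Task

We are cooking from the red-banded recipe card, and its second page has to be clipped behind it. Take the spring clip off the green-banded card by squeezing its handles so the jaws let go, carry it over, and hold it wide open astride the top edge of the red-banded card, near the middle and square to it, with the card's edge well inside the gaping jaws and neither jaw touching the card, so that I can slip page two in. Finish while still squeezing and holding the clip there; leave both card holders and everything else standing where they are.

Things in the scene. Friction and masses are not known exactly. Their poses are not given: they have to be found in the camera images.
- clip: wide steel spring clip, blue handle sleeves, 70 wide x 47 x 94 mm tall, 100 g, loose; at first upright, handles up, biting the green-banded card's top edge within 20 mm of its middle. Origin: mid pivot, 31 mm above that edge. y along pivot and jaws (the card's edge), z up the handles, x across. The body is the half on the -x side; each half tilts by half the opening when squeezed
- clip_lever (a joint): opening of the clip (rad): 0 with parallel jaws 3 mm apart, as on a card; -0.06 shut; 0.55 fully squeezed (stop), jaw tips about 27 mm apart. Squeezing at the sleeves takes about 6 N to start and 10 N at the stop; let go, it springs shut
- clip_grip (a point): point midway between the two handle sleeves, 36 mm above the pivot, where to squeeze (across, along the clip's x). Sleeves: 50 mm wide along y, 23 to 49 mm above the pivot. On a card they flare apart, 47 mm over their outsides at the top, 32 mm at their lower end; fully squeezed they are parallel, about 19 mm over the outsides
- jaw_near (a point): middle of the inner tip edge of the clip's -x jaw (towards the robot at the start), 45 mm below the pivot. The flat bite is the jaw's last 12 mm; a card edge can enter up to 35 mm above the tips before it meets the pivot
- jaw_far (a point): middle of the inner tip edge of the clip's +x jaw (away from the robot at the start), 45 mm below the pivot
- red_card: goal card: stiff white card 148 x 3 mm, red band along its top, picture of a red dish, upright in a wooden block 172 x 64 x 28 mm; loose, about 0.6 kg. Origin: centre of the block's underside; x is the card's normal (printed face looks to -x, to the robot), y along the card, z up; the card's plane is x = 0, its top edge 128 mm up
- red_card_edge (a point): middle of the red-banded card's top edge
- green_card: the other card and holder, same sizes and axes, with a green band and a picture of a green dish; the clip sits on it at the start. It stands to the left or to the right of the red one
- mug: green and white mug, 100 mm tall, behind the cards, to be left alone
- salt: salt shaker, 90 mm tall, to be left alone
- pepper: dark wooden pepper mill, 160 mm tall, to be left alone
- jam: jam jar, 99 mm tall, to be left alone
Things that resemble listed ones, but are neither listed nor needed, are in the scene too. Leave any orange look-alike of the clip alone.

How it is judged:
On the way:
1. the clip, squeezed open between the fingers, is lifted clear of the green-banded card (z of each of jaw_near, jaw_far in the frame of green_card above 0.138 m and value of joint clip_lever above 0.1 rad and contact force between clip and the fingers above 2 N), for 0.1 s.
At the end, for the whole second after the job is handed in: clip held still in the fingers, open over 0.35 rad, a jaw each side of the red-banded card: tips 8 mm or more below its top edge, not touching it, pivot above the edge and within 35 mm of its middle, within 0.2 rad of parallel; both holders upright and within 20 mm of their start (value of joint clip_lever above 0.35 rad and contact force between clip and the fingers above 2 N and contact force between clip and red_card below 0.3 N and z of each of jaw_near, jaw_far in the frame of red_card below 0.12 m and z of clip in the frame of red_card above 0.128 m and ((x of jaw_near in the frame of red_card below -0.002 m and x of jaw_far in the frame of red_card above 0.002 m) or (x of jaw_near in the frame of red_card above 0.002 m and x of jaw_far in the frame of red_card below -0.002 m)) and y of clip in the frame of red_card between -0.035 and 0.035 m and angle between the y axis of clip and the y axis of red_card, either way round below 0.2 rad and linear speed of clip below 0.03 m/s and angle between each of red_card, green_card's own z axis and vertical below 0.05 rad and distance of each of red_card, green_card from where it was at the start of the episode below 0.02 m); the arm keeps its last pose, push and grip.
It fails at once if a card holder is dragged, lifted or tipped (distance of any of red_card, green_card from where it was at the start of the episode above 0.025 m or angle between any of red_card, green_card's own z axis and vertical above 0.2 rad).
It fails at once if a bystander is knocked away or over (distance of any of mug, salt, pepper, jam from where it was at the start of the episode above 0.03 m or angle between any of mug, salt, pepper, jam's own z axis and vertical above 0.4 rad).
It also fails if it takes over 35 s, if anything falls off the work surface, if the arm or the gripper's body presses on something with over 40 N, if the wrist force passes 120 N, or if a joint passes its speed limit or range.

## Working session

There is one attempt and no reset: what is moved stays moved. The work goes in short steps, Python scripts to look and compute and a tool call to move; the robot and the scene stay as the last step left them, time stands still between calls to the robot, and variables do not carry over. Pictures are saved under pics/ and viewed, at most 10 in all, crops included, and the job is handed in when it is done.

Besides the shell and the picture viewer there is one more tool, called after ">>>" as name(argument=value, ...), one argument or row to a line, values as JSON. send_rows: Moves the arm, as the interface text tells. Its arguments: {"type":"object","properties":{"increments":{"type":"array"},"claw":{"type":"number"}},"required":["increments"]}

```bash
mkdir -p pics
cat > h.py <<'E'
import numpy as np,cv2,json
from workcell import state,vision,hand_in
def snap(n,f):
    c=vision.read_camera(n); cv2.imwrite('pics/'+f,cv2.cvtColor(c['color'],cv2.COLOR_RGB2BGR))
    np.savez('pics/'+f[:-4]+'.npz',**{k:v for k,v in c.items() if v is not None}); return c
def ray(c,u,v):
    d=np.array([(u-c['cx'])/c['fx'],-(v-c['cy'])/c['fy'],-1.])
    T=np.linalg.inv(c['world_to_cam']); return T[:3,3],T[:3,:3]@d
def onz(c,u,v,z):
    o,d=ray(c,u,v); return o+d*(z-o[2])/d[2]
def tri(c1,p1,c2,p2):
    o,d=ray(c1,*p1);q,e=ray(c2,*p2)
    t=np.linalg.lstsq(np.c_[d,-e],q-o,rcond=None)[0]; a,b=o+d*t[0],q+e*t[1]; return (a+b)/2,np.linalg.norm(a-b)
E
python3 - <<'E'
from h import *
s=state();print(s)
for n in ['scene','side']:
    c=snap(n,n+'0.png');print([k for k in c],c['fx'],c['world_to_cam'].round(3).tolist())
E
```

```text
{'time_s': 0.0, 'joint_pos': array([ 1.21559406e+00,  1.31161609e-01,  1.48933252e+00,  3.03500532e-06,
        1.52302330e+00, -8.54160826e-02]), 'joint_velocities': array([ 2.12393597e-05, -1.05319467e-03,  1.60630987e-03, -3.75468170e-04,
       -3.13669624e-04, -3.41970202e-04]), 'tau': array([-3.23936465e-04, -5.69392061e+01, -5.00551558e+01, -3.83915203e-04,
        1.52707152e-02, -2.05384407e-05]), 'position': array([0.15969886, 0.577753  , 0.23021496]), 'orientation': array([ 1.34484387e-01,  9.90915245e-01, -9.38792749e-04, -2.11790322e-04]), 'contact_force': array([ 1.56281434, -0.48051277,  0.729589  ]), 'moment': array([-0.00937363, -0.0340701 ,  0.01254798]), 'grasp_force': 0.0, 'finger_gap': 0.0852007021622321}
['color', 'fx', 'fy', 'cx', 'cy', 'world_to_cam'] 448.4634307236737 [[-0.803, -0.596, 0.014, 0.554], [0.454, -0.596, 0.662, -0.362], [-0.386, 0.538, 0.749, -0.911], [0.0, 0.0, 0.0, 1.0]]
['color', 'fx', 'fy', 'cx', 'cy', 'world_to_cam'] 488.52903357070863 [[-0.961, -0.277, 0.014, 0.628], [0.177, -0.574, 0.8, -0.202], [-0.213, 0.771, 0.6, -1.156], [0.0, 0.0, 0.0, 1.0]]
```

View pics/scene0.png

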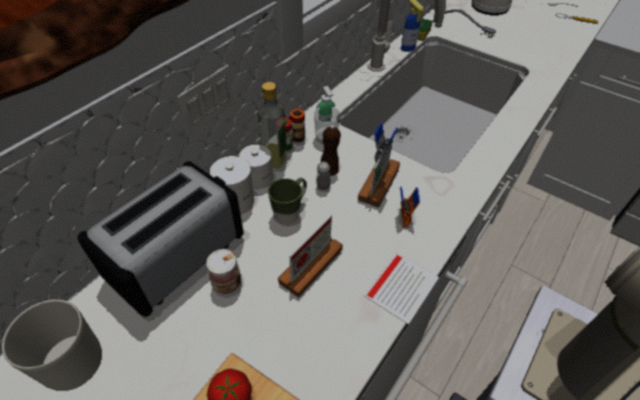

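View pics/side0.png

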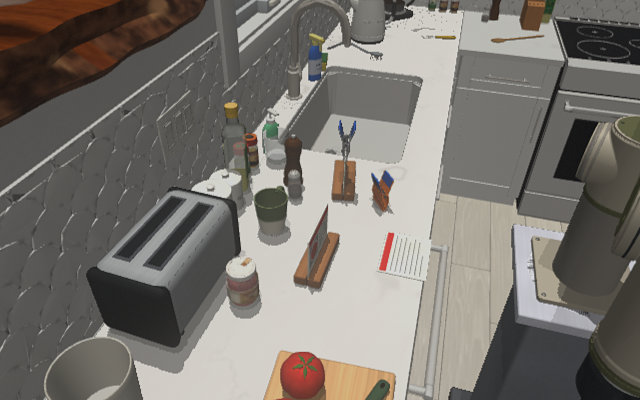

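The scene view shows the red card's block near (311,265), the green card with the clip at (382,160), and the orange look-alike at (408,207). In the side view these are at about (317,258), (345,150) and (382,190). I'll enlarge both.

Run:
```python
from h import *
a=cv2.imread('pics/scene0.png')[110:300,270:420];b=cv2.imread('pics/side0.png')[110:300,270:420]
cv2.imwrite('pics/crop0.png',np.hstack([cv2.resize(x,(400,507),interpolation=cv2.INTER_CUBIC) for x in (a,b)]))
C={n:dict(np.load(f'pics/{n}0.npz')) for n in('scene','side')}
print(onz(C['scene'],311,265,.028),onz(C['side'],317,258,.028),onz(C['scene'],379,182,.028),onz(C['side'],344,180,.028))
print('clip',tri(C['scene'],(384,134),C['side'],(346,132)))
```

```text
[0.60397997 0.14397482 0.028     ] [0.60886965 0.1460008  0.028     ] [ 0.61760586 -0.18185014  0.028     ] [ 0.62161153 -0.18283812  0.028     ]
clip (array([ 0.6276194 , -0.1899635 ,  0.18446503]), np.float64(0.005900428129901814))
```

View pics/crop0.png

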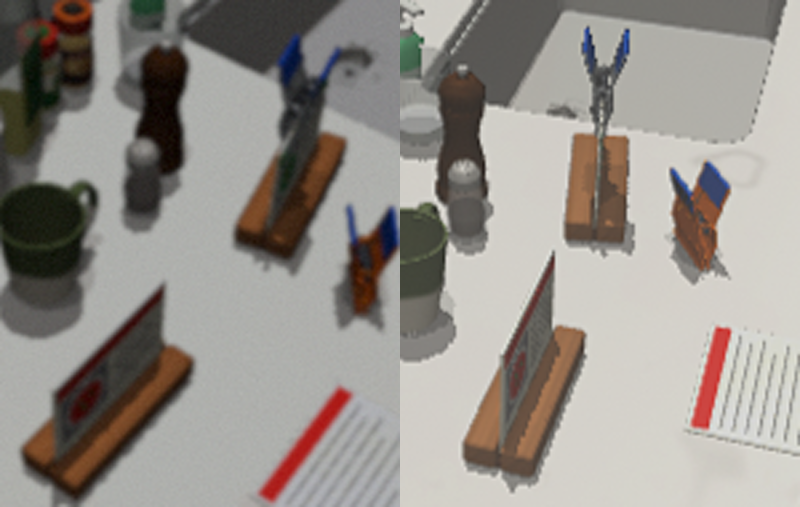

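The crop shows the red card's top edge running from (55,395) to (165,287) in the left half and from (503,358) to (553,255) in the right half. The clip handles sit above the green card, and the card's near top corner is at about (275,222).

```bash
cat >> h.py <<'E'
from scipy.spatial.transform import Rotation as Ro
def plan(p,axis_ang=None):
    "shift in cm along tool axes to bring TCP to p; yaw to bring tool y (mod pi) to world angle"
    s=state();R=Ro.from_quat(s['orientation']).as_matrix()
    d=R.T@(np.array(p)-s['position'])*100
    y=None
    if axis_ang is not None:
        w=np.arctan2(R[1,1],R[0,1]); y=-((axis_ang-w+np.pi/2)%np.pi-np.pi/2)
    print('pos',s['position'].round(4),'toolY ang',np.arctan2(R[1,1],R[0,1]).round(3),'shift cm',d.round(2),'yaw',y,'q6',s['joint_pos'].round(2),'F',s['contact_force'].round(1),'gap',round(s['finger_gap'],4),'gf',s['grasp_force'],'t',s['time_s'])
E
python3 - <<'E'
from h import *
C={n:dict(np.load(f'pics/{n}0.npz')) for n in('scene','side')}
f=lambda u,v:(270+(u%400)*.375,110+v*.375)
for n,ps in (('scene',[(55,395),(165,287)]),('side',[(503,358),(553,255)])):
    a,b=[onz(C[n],*f(*p),.128) for p in ps]; print('red',a,b,(a+b)/2,np.linalg.norm(a-b),np.arctan2(*(a-b)[[1,0]]))
for n,ps in (('scene',[(236,240),(318,135)]),('side',[(566,238),(572,136)])):
    a,b=[onz(C[n],*f(*p),.028) for p in ps]; print('green block left edge',a,b,np.linalg.norm(a-b),np.arctan2(*(a-b)[[1,0]]))
print('decoy',onz(C['scene'],*f(365,290),.03))
plan([.62,-.185,.30],0)
c=vision.read_camera('wrist');print(c['hand_eye'].round(3).tolist(),c['fx'],c['cx'])
E
```

```text
red [0.60913679 0.20821583 0.128     ] [0.60358157 0.06695317 0.128     ] [0.60635918 0.1375845  0.128     ] 0.14137185008918382 1.53149113231259
red [0.61114093 0.20917627 0.128     ] [0.60705748 0.06870142 0.128     ] [0.6090992  0.13893884 0.128     ] 0.14053418447276975 1.541735589510728
green block left edge [ 0.62635517 -0.09276952  0.028     ] [ 0.6384764  -0.27213746  0.028     ] 0.1797770316413809 1.6382711765709912
green block left edge [ 0.63131122 -0.0847377   0.028     ] [ 0.67259528 -0.27163759  0.028     ] 0.19140518016551494 1.7881940593979062
decoy [ 0.49275656 -0.11260429  0.03      ]
pos [0.1597 0.5778 0.2303] toolY ang 1.301 shift cm [-64.69 -61.27  -6.87] yaw 1.300989570378178 q6 [ 1.22  0.13  1.49  0.    1.52 -0.09] F [ 0.4 -0.9 -0.2] gap 0.0856 gf 0.0 t 0.1
[[-0.0, 0.964, 0.264, 0.068], [1.0, 0.0, 0.0, -0.001], [0.0, 0.264, -0.964, -0.141], [0.0, 0.0, 0.0, 1.0]] 285.5442443812979 321.1576939432697
```

>>> send_rows(
  increments=[
    {"translation": [-2,-2,-2],"yaw": 0.05},
    {"translation": [-5,-5,-4],"yaw": 0.15},
    {"translation": [-8,-8,-6],"yaw": 0.25},
    {"translation": [-11.4,-10.8,-6.9],"yaw": 0.35},
    {"translation": [-14.6,-13.9,-6.9],"yaw": 0.45},
    {"translation": [-17.9,-16.9,-6.9],"yaw": 0.55},
    {"translation": [-21.1,-20,-6.9],"yaw": 0.65},
    {"translation": [-24.3,-23,-6.9],"yaw": 0.75},
    {"translation": [-27.6,-26.1,-6.9],"yaw": 0.85},
    {"translation": [-30.8,-29.2,-6.9],"yaw": 0.95},
    {"translation": [-34,-32.2,-6.9],"yaw": 1.05},
    {"translation": [-37.3,-35.3,-6.9],"yaw": 1.15},
  ],
  claw=8.5,
)

```text
time_s: 1.35
position: [0.4258, 0.137, 0.3002]
orientation: [0.653, 0.757, 0.0, 0.0]
contact_force: [0.3, 0.0, 0.6]
finger_gap: 0.0851
grasp_force: 0.0
```

```bash
python3 -c "
from h import *
plan([.62,-.185,.30],.1)"
```

```text
pos [0.4258 0.137  0.3002] toolY ang 0.147 shift cm [-3.469e+01  1.450e+01  2.000e-02] yaw 0.04699666464321628 q6 [ 0.2  -0.31  1.78  0.    1.67  0.05] F [0.3 0.  0.6] gap 0.0851 gf 0.0 t 1.35
```

>>> send_rows(
  increments=[
    {"translation": [-3.5,1.4,0],"yaw": 0.0},
    {"translation": [-7.5,3.1,0],"yaw": 0.0},
    {"translation": [-11.5,4.8,0],"yaw": 0.0},
    {"translation": [-15.5,6.4,0],"yaw": 0.0},
    {"translation": [-19.5,8.1,0],"yaw": 0.02},
    {"translation": [-23.5,9.8,0],"yaw": 0.05},
    {"translation": [-27.5,11.5,0],"yaw": 0.05},
    {"translation": [-31,13,0],"yaw": 0.05},
    {"translation": [-33.5,14,0],"yaw": 0.05},
    {"translation": [-34.7,14.5,0],"yaw": 0.05},
    {"translation": [-34.7,14.5,0],"yaw": 0.05},
  ],
)

```text
time_s: 2.45
position: [0.6209, -0.1842, 0.2989]
orientation: [0.671, 0.741, -0.0, -0.001]
contact_force: [-0.8, 1.1, 0.6]
finger_gap: 0.0847
grasp_force: 0.0
```

```bash
python3 -c "
from h import *
plan([.62,-.185,.30],.1)
s=state(); c=snap('wrist','w1.png'); np.savez('pics/w1s.npz',p=s['position'],q=s['orientation'])"
```

```text
pos [ 0.6209 -0.1842  0.2989] toolY ang 0.099 shift cm [-0.07 -0.1  -0.11] yaw -0.0010648228948850758 q6 [-0.37  0.25  1.24 -0.    1.66 -0.47] F [-0.8  1.1  0.6] gap 0.0847 gf 0.0 t 2.45
```

View pics/w1.png

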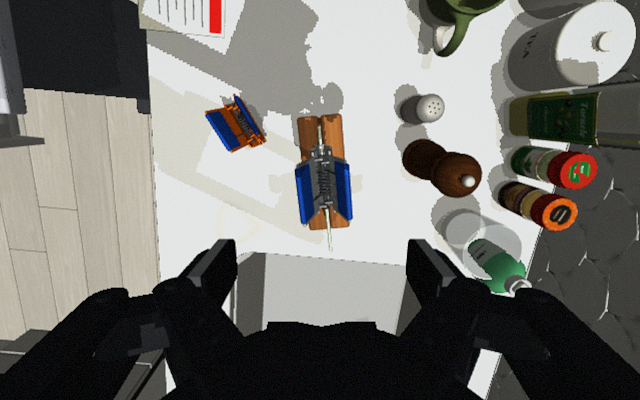

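The wrist view shows the clip with blue handles at about (310,192) and (344,190), and the card's top edge running from (320,125) to (331,248). The orange look-alike is clear of it, at (237,123).

```bash
cat >> h.py <<'E'
def wcam(c,p,q):
    T=np.eye(4);T[:3,:3]=Ro.from_quat(q).as_matrix();T[:3,3]=p
    c=dict(c);c['world_to_cam']=np.linalg.inv(T@c['hand_eye']);return c
E
python3 - <<'E'
from h import *
s=np.load('pics/w1s.npz');c=wcam(dict(np.load('pics/w1.npz')),s['p'],s['q'])
a,b=onz(c,320,126,.128),onz(c,331,248,.128)
print('card',a,b,(a+b)/2,np.linalg.norm(a-b),np.arctan2(*(a-b)[[1,0]]))
hsv=cv2.cvtColor(c['color'],cv2.COLOR_RGB2HSV)
m=cv2.inRange(hsv,(100,130,40),(130,255,255));m[:,:280]=0;m[:150]=0;m[240:]=0;m[:,370:]=0
n,l,st,ce=cv2.connectedComponentsWithStats(m)
for i in range(1,n):
    if st[i,4]>100:
        r=cv2.minAreaRect(np.argwhere(l==i)[:,::-1].astype(np.float32)); print(st[i],ce[i],r)
        bx=cv2.boxPoints(r); print([(p.round(),onz(c,*p,.208).round(4)) for p in bx])
        print('centroid',onz(c,*ce[i],.195))
E
```

```text
card [ 0.61285433 -0.12767707  0.128     ] [ 0.63972791 -0.26743025  0.128     ] [ 0.62629112 -0.19755366  0.128     ] 0.14231352881258263 1.7607705901697233
[334 161  18  59 743] [343.14266487 189.32839838] ((343.073486328125, 189.95587158203125), (58.979610443115234, 13.95876407623291), 85.60128784179688)
[(array([334., 161.], dtype=float32), array([ 0.6271, -0.1518,  0.208 ])), (array([348., 160.], dtype=float32), array([ 0.6383, -0.1498,  0.208 ])), (array([352., 219.], dtype=float32), array([ 0.6484, -0.2   ,  0.208 ])), (array([338., 220.], dtype=float32), array([ 0.6366, -0.2022,  0.208 ]))]
centroid [ 0.63874979 -0.17787707  0.195     ]
[295 164  19  60 779] [304.30680359 192.7804878 ] ((304.5731506347656, 193.65853881835938), (58.41828155517578, 14.687394142150879), 83.6598129272461)
[(array([294., 165.], dtype=float32), array([ 0.595 , -0.1586,  0.208 ])), (array([309., 164.], dtype=float32), array([ 0.6068, -0.1561,  0.208 ])), (array([315., 222.], dtype=float32), array([ 0.6167, -0.206 ,  0.208 ])), (array([300., 224.], dtype=float32), array([ 0.6043, -0.2087,  0.208 ]))]
centroid [ 0.60478367 -0.18443264  0.195     ]
```

```bash
python3 -c "
from h import *
plan([.622,-.180,.175],.192)
s=np.load('pics/w1s.npz');c=wcam(dict(np.load('pics/w1.npz')),s['p'],s['q'])
print(onz(c,467,181,.16),onz(c,455,175,.14))"
```

```text
pos [ 0.6207 -0.183   0.2993] toolY ang 0.1 shift cm [ 0.28  0.18 12.43] yaw -0.09217610762527695 q6 [-0.37  0.24  1.24  0.    1.66 -0.47] F [0.1 0.3 0.4] gap 0.0849 gf 0.0 t 2.5
[ 0.76491808 -0.16557007  0.16      ] [ 0.76143139 -0.16378549  0.14      ]
```

>>> send_rows(
  increments=[
    {"translation": [0.3,0.1,0.5],"yaw": -0.09},
    {"translation": [0.3,0.1,3],"yaw": -0.09},
    {"translation": [0.3,0.1,6],"yaw": -0.09},
    {"translation": [0.3,0.1,9],"yaw": -0.09},
    {"translation": [0.3,0.1,11.2],"yaw": -0.09},
    {"translation": [0.3,0.1,12.4],"yaw": -0.09},
    {"translation": [0.3,0.1,12.4],"yaw": -0.09},
    {"translation": [0.3,0.1,12.4],"yaw": -0.09},
  ],
)

```text
time_s: 3.3
position: [0.622, -0.1792, 0.1776]
orientation: [0.636, 0.771, 0.0, 0.001]
contact_force: [0.4, -0.1, 1.7]
finger_gap: 0.0851
grasp_force: 0.0
```

```bash
python3 -c "
from h import *
plan([.622,-.180,.175],.192)
s=state(); c=snap('wrist','w2.png'); np.savez('pics/w2s.npz',p=s['position'],q=s['orientation'])"
```

```text
pos [ 0.622  -0.1792  0.1776] toolY ang 0.192 shift cm [-0.08 -0.01  0.26] yaw -0.00048056894827519514 q6 [-0.36  0.28  1.41  0.    1.44 -0.55] F [ 0.4 -0.1  1.7] gap 0.0851 gf 0.0 t 3.3
```

View pics/w2.png

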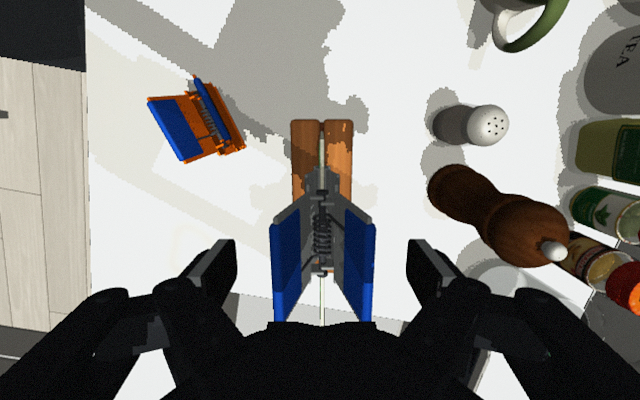

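The clip is centred between the fingers at column 322, with the pads level with the sleeves. I'll lower slightly and squeeze.

>>> send_rows(
  increments=[
    {"translation": [0,0,0.2],"yaw": 0},
    {"translation": [0,0,0.2],"yaw": 0},
    {"translation": [0,0,0.2],"yaw": 0},
    {"translation": [0,0,0.2],"yaw": 0},
    {"translation": [0,0,0.2],"yaw": 0},
    {"translation": [0,0,0.2],"yaw": 0},
    {"translation": [0,0,0.2],"yaw": 0},
    {"translation": [0,0,0.2],"yaw": 0},
    {"translation": [0,0,0.2],"yaw": 0},
    {"translation": [0,0,0.2],"yaw": 0},
  ],
  claw=1.0,
)

```text
time_s: 4.35
position: [0.6216, -0.1795, 0.1743]
orientation: [0.636, 0.771, 0.0, -0.0]
contact_force: [0.0, -0.1, -2.3]
finger_gap: 0.0174
grasp_force: 61.9
```

```bash
python3 -c "
from h import *
plan([.622,-.180,.175],.192)
c=snap('side','s2.png');d=snap('wrist','w3.png')
a=cv2.imread('pics/side0.png')[90:230,290:420];
a=cv2.imread('pics/s2.png')[90:230,290:420]
cv2.imwrite('pics/v2.png',np.hstack([cv2.resize(a,(360,400)),cv2.imread('pics/w3.png')[:,100:540]]))"
```

```text
pos [ 0.6216 -0.1795  0.1743] toolY ang 0.191 shift cm [-0.06  0.03 -0.07] yaw -0.0009557877978725315 q6 [-0.36  0.29  1.41  0.    1.44 -0.55] F [ 0.  -0.1 -2.3] gap 0.0174 gf 61.94025278091431 t 4.35
```

View pics/v2.png

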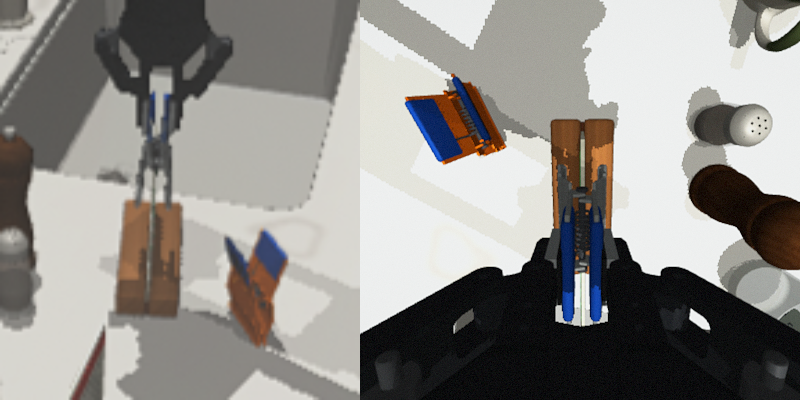

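The clip is squeezed open between the pads (gap 17 mm, 62 N) and the jaws are off the card. Now I'll lift it and carry it over.

>>> send_rows(
  increments=[
    {"translation": [0,0,-0.5],"yaw": 0},
    {"translation": [0,0,-1.5],"yaw": 0},
    {"translation": [0,0,-3],"yaw": 0},
    {"translation": [0,0,-5],"yaw": 0},
    {"translation": [0,0,-7.5],"yaw": 0},
    {"translation": [0,0,-10],"yaw": 0},
    {"translation": [0,0,-12],"yaw": 0},
    {"translation": [0.5,0,-12.6],"yaw": 0},
    {"translation": [2,0.3,-12.6],"yaw": 0.02},
    {"translation": [4.5,0.7,-12.6],"yaw": 0.04},
    {"translation": [7.5,1.1,-12.6],"yaw": 0.06},
    {"translation": [10.5,1.6,-12.6],"yaw": 0.08},
  ],
)

```text
time_s: 5.65
position: [0.6169, -0.0722, 0.3002]
orientation: [0.667, 0.745, -0.0, -0.0]
contact_force: [-0.0, 0.5, -1.1]
finger_gap: 0.0172
grasp_force: 61.9
```

>>> send_rows(
  increments=[
    {"translation": [3,0.2,0],"yaw": 0.02},
    {"translation": [6,0.5,0],"yaw": 0.04},
    {"translation": [9,0.8,0],"yaw": 0.06},
    {"translation": [12,1.0,0],"yaw": 0.09},
    {"translation": [15,1.2,0],"yaw": 0.12},
    {"translation": [17.5,1.4,0],"yaw": 0.14},
    {"translation": [19.5,1.5,0],"yaw": 0.15},
    {"translation": [20.7,1.6,0],"yaw": 0.15},
    {"translation": [20.7,1.6,0],"yaw": 0.15},
    {"translation": [20.7,1.6,0],"yaw": 0.15},
  ],
)

```text
time_s: 6.65
position: [0.6103, 0.1337, 0.3002]
orientation: [0.721, 0.693, -0.0, 0.0]
contact_force: [0.1, -0.4, -2.0]
finger_gap: 0.0174
grasp_force: 61.9
```

```bash
python3 -c "
from h import *
plan([.608,.139,.27],-.035)
s=state(); c=snap('wrist','w4.png'); np.savez('pics/w4s.npz',p=s['position'],q=s['orientation']);snap('side','s4.png');snap('scene','c4.png')"
```

```text
pos [0.6103 0.1337 0.3002] toolY ang -0.039 shift cm [ 0.52 -0.25  3.02] yaw -0.0035311205622385877 q6 [ 0.13  0.18  1.31 -0.    1.65  0.17] F [ 0.1 -0.4 -2. ] gap 0.0174 gf 61.914414167404175 t 6.65
```

View pics/w4.png

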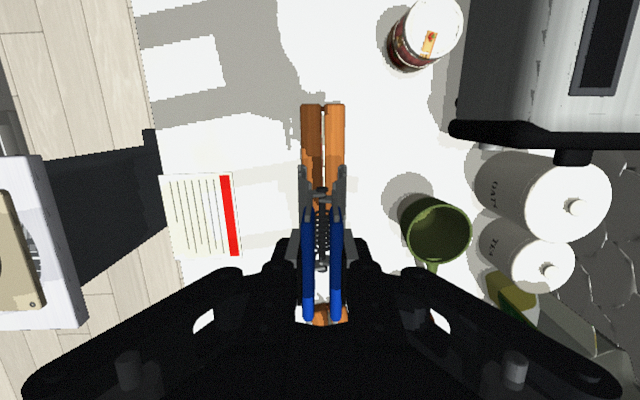

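The held clip sits centred between columns 307 and 338. The red card is below it, with its edge starting near (324,105). I'll measure the card line numerically.

Run:
```python
from h import *
s=np.load('pics/w4s.npz');c=wcam(dict(np.load('pics/w4.npz')),s['p'],s['q'])
hsv=cv2.cvtColor(c['color'],cv2.COLOR_RGB2HSV)
for r in (98,102,104,106,108,112,120,130,140,150,160,170,180): print(r,[tuple(int(x) for x in c['color'][r,k]) for k in range(319,331)])
cv2.imwrite('pics/z4.png',cv2.resize(cv2.cvtColor(c['color'][95:225,280:370],cv2.COLOR_RGB2BGR),(400,578),interpolation=cv2.INTER_NEAREST))
```

```text
98 [(175, 174, 164), (175, 174, 168), (175, 174, 166), (177, 174, 167), (169, 166, 160), (168, 167, 160), (210, 210, 206), (246, 247, 247), (243, 244, 245), (242, 244, 243), (243, 244, 244), (242, 244, 244)]
102 [(175, 173, 166), (173, 170, 162), (173, 171, 162), (177, 174, 165), (171, 171, 162), (171, 170, 161), (168, 167, 159), (175, 172, 163), (173, 172, 165), (171, 172, 164), (172, 175, 166), (173, 173, 166)]
104 [(126, 113, 95), (156, 151, 139), (174, 174, 164), (180, 176, 168), (173, 170, 162), (151, 146, 136), (132, 113, 99), (111, 79, 55), (108, 68, 37), (135, 86, 47), (135, 88, 49), (138, 89, 53)]
106 [(103, 61, 29), (92, 59, 37), (95, 87, 74), (129, 123, 115), (115, 107, 95), (82, 50, 31), (104, 63, 30), (113, 67, 33), (150, 92, 47), (200, 128, 66), (194, 123, 67), (198, 123, 66)]
108 [(105, 65, 32), (88, 55, 30), (68, 38, 19), (72, 34, 20), (66, 35, 16), (86, 56, 31), (109, 67, 34), (115, 69, 36), (150, 87, 43), (204, 128, 64), (203, 130, 73), (202, 129, 67)]
112 [(111, 67, 37), (76, 42, 17), (170, 173, 173), (255, 255, 255), (245, 248, 247), (153, 137, 112), (100, 58, 25)
[... 737 characters left out ...]
39, 243, 242), (237, 238, 233), (161, 90, 40), (192, 120, 61), (203, 127, 64), (199, 124, 63), (202, 125, 67), (206, 130, 71)]
160 [(86, 53, 25), (79, 51, 28), (96, 58, 40), (126, 89, 76), (201, 205, 185), (238, 238, 212), (132, 76, 33), (162, 100, 49), (174, 107, 53), (168, 104, 49), (169, 105, 51), (178, 113, 58)]
170 [(86, 55, 29), (78, 50, 25), (84, 38, 23), (192, 177, 159), (254, 255, 250), (233, 238, 216), (108, 62, 26), (163, 101, 51), (173, 107, 55), (170, 107, 54), (171, 105, 59), (177, 114, 58)]
180 [(88, 55, 29), (78, 46, 19), (79, 43, 21), (120, 91, 77), (208, 215, 200), (235, 240, 231), (101, 54, 21), (157, 94, 42), (176, 110, 56), (175, 107, 55), (166, 106, 55), (173, 108, 57)]
```

View pics/z4.png

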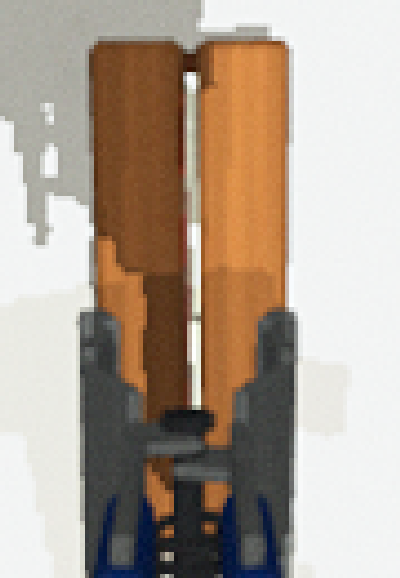

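Run:
```python
from h import *
s=np.load('pics/w4s.npz');c=wcam(dict(np.load('pics/w4.npz')),s['p'],s['q'])
R=Ro.from_quat(s['q']).as_matrix();t=lambda P:(R.T@(P-s['p'])*1000).round(1)
print('card tool mm',t(onz(c,322.6,112,.128)),t(onz(c,323.9,180,.128)))
jz=s['p'][2]-.061+.02
print('jaw L/R outer',t(onz(c,298.2,172,jz)),t(onz(c,346.6,172,jz)))
C={n:dict(np.load(f'pics/{n}4.npz')) for n in('side','scene')}
plan([.608,.139,.177],-.035)
```

```text
card tool mm [ 71.2   0.6 172.2] [ -2.1   2.2 172.2]
jaw L/R outer [ 31.9 -15.7  41. ] [31.9 15.6 41. ]Traceback (most recent call last):
  File "<stdin>", line 7, in <module>
    fid = stack.enter_context(open(os.fspath(file), "rb"))
                              ~~~~^^^^^^^^^^^^^^^^^^^^^^^
FileNotFoundError: [Errno 2] No such file or directory: 'pics/side4.npz'
```

>>> send_rows(
  increments=[
    {"translation": [0.2,0.2,1],"yaw": -0.02},
    {"translation": [0.2,0.2,3],"yaw": -0.02},
    {"translation": [0.2,0.2,5.5],"yaw": -0.02},
    {"translation": [0.2,0.2,7.5],"yaw": -0.02},
    {"translation": [0.2,0.2,9],"yaw": -0.02},
    {"translation": [0.2,0.2,10],"yaw": -0.02},
    {"translation": [0.2,0.2,11],"yaw": -0.02},
    {"translation": [0.2,0.2,12],"yaw": -0.02},
    {"translation": [0.2,0.2,12.8],"yaw": -0.02},
    {"translation": [0.2,0.2,13.2],"yaw": -0.02},
    {"translation": [0.2,0.2,13.2],"yaw": -0.02},
    {"translation": [0.2,0.2,13.2],"yaw": -0.02},
  ],
)

```text
time_s: 8.0
position: [0.6126, 0.1361, 0.1688]
orientation: [0.714, 0.7, 0.0, 0.0]
contact_force: [0.8, -0.0, -0.5]
finger_gap: 0.0174
grasp_force: 61.9
```

```bash
python3 -c "
from h import *
plan([.61,.136,.168],-.02)
for n in('wrist','side','scene'): snap(n,n+'5.png')
r=lambda f,y,x,h,w:cv2.resize(cv2.imread('pics/'+f)[y:y+h,x:x+w],(int(w*500/h),500),interpolation=cv2.INTER_CUBIC)
cv2.imwrite('pics/v5.png',np.hstack([r('wrist5.png',60,260,260,120),r('side5.png',160,270,140,80),r('scene5.png',160,260,140,80)]))
print(cv2.imread('pics/v5.png').shape)"
```

```text
pos [0.6126 0.1361 0.1688] toolY ang -0.019 shift cm [-0.02 -0.26  0.08] yaw 0.0010557984680881205 q6 [0.14 0.24 1.48 0.   1.42 0.16] F [ 0.8 -0.  -0.5] gap 0.0174 gf 61.914228200912476 t 8.0
(500, 800, 3)
```

View pics/v5.png

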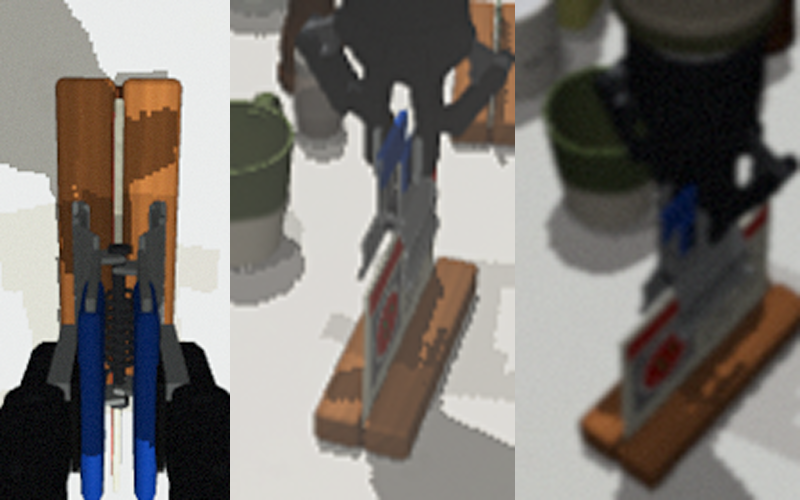

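The jaws straddle the red card. In the wrist panel the card edge is at column 119, midway between the jaws at about 82 and 157. The near jaw tip is well below the red band, and the contact force is about 0.

```bash
python3 -c "
from h import *
print(hand_in())"
```

```text
the job is handed in; nothing more can be done
None
```

I handed the job in with the clip squeezed wide open (62 N grip) astride the middle of the red-banded card's top edge, tips about 20 mm below it and neither jaw visibly touching the card; the hand-in returned no verdict.

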